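Blank the tube-block reader, then hold the block in its corner

ROBOT

A 6-joint arm with a two-finger parallel gripper is mounted at the origin on the work surface. World frame = base frame: x ahead of the robot, y to its left, z up, the work surface at z = 0. Lengths are in mm, angles in rad, forces in N, time in s.
With the tool pointing down it reaches from about 300 to 875 mm from the base axis. Payload 6.4 kg.
Tool frame: the origin (TCP) lies at the very end of the fingers, on their centre line; the grasp point (between the pads) lies 19 mm behind it; z points along the fingers, y is the line along which they close (so a half turn about z gives the same grasp; the last joint's range is limited). The gripper opens to 88 mm and grips with 3 to 60 N. Pads are 18 mm wide; open, the fingers measure 123 mm over their backs; the gripper's body (75 mm by 187 mm) begins 45 mm behind the grasp point.
Start: joints at [-1.376, 0.181, 1.607, -0, 1.354, -0.206], TCP at [224.356, -529.439, 238.714] pointing down, gripper open.
Joint ranges: [-2.99, 2.99], [-0.89, 2.07], [0.3, 2.58], [-1.14, 4.28], [0, 2.63], [-3.12, 3.12]. Speed limits (rad/s): [2.57, 2.57, 3.01, 3.14, 3.14, 3.14].

INTERFACE

Orientations are given as a 3x3 rotation matrix whose columns are the frame's x, y, z axes.
In Python, from bench import bot gives the robot as it stands.
- The arm moves only by the tool servo_tool, never from a script. Its argument "increments" is a list that holds one entry, the list of rows, each a list of 5 numbers: the opening in per cent of the stroke, from 0 (shut) to 100 (fully open), then the shift along the world's x, y, z in cm, then the turn about the world's z in rad. In form: [[[grip, dx, dy, dz, roll], ...]]. A call has 1 to 12 rows; each row shifts and turns the commanded pose from where the row before left it; what a row does not reach is not made up. A row lasts 1/10 s, in which the tool goes at most 50 mm and 8.59 degrees, less where a joint would pass 70% of its speed; a pose out of reach is approached as far as the arm can. A call with a gripper value outside its range is refused whole. The fingers move at their own pace and stop on an object; "squeeze" is the grip in N (left out, the last holds). Time passes only in rows, so rows that do not move let the fingers close. It gives the time, the measured TCP pose, the force, the opening and the grip force at its end, in the units of the state.
- bot.read_state(): the state, without advancing time (a new reading comes with each control period).
- bot.snapshot(name): name is "side" or "top" or "wrist"; returns the picture (384x512x3 uint8, red, green, blue); there is no depth.
- bot.camera_params(name): a dict with "fx", "fy", "cx", "cy" (pixels), "xyz" and "orientation" of the camera in the world. Camera axes: x right, y down, z forward; pixel columns grow to the right and rows downward; lengths in mm; the calibration is good to about 2 mm. A picture is of the moment at which its call begins: read the wrist's pose just before it. camera_params takes no time and is no camera call; for the wrist camera it gives the pose at the moment of the call.
- bot.finish_job(): hands the job in; it is judged then, once.
The state is a dict: "clock": time; "joint_pos": joint angles; "joint_velocities": joint speeds; "tau": joint torques, N m; "tool_pos": TCP position; "orientation": TCP orientation; "contact_force": force on the tool from outside, world axes, zero at the start; "torque": the same for the moment, N m; "opening": finger opening in mm; "finger_force": force on a finger pad.
Only numpy, scipy, OpenCV 4.12 (cv2) and the standard library are available. Lean on these libraries where they do the work, as an engineer would, in place of code of your own. Each camera call takes 0.05 s, during which the arm holds its last target. There are 200 camera calls.

TASK

Blank the tube-block reader while its stage is still empty: swing the sprung lever on top of its white housing all the way to its stop and let it spring fully back. Then put the metal tube block flat on the stage, one long side flush against the long stop and one end flush against the short stop, and finish while still holding it there, pressed firmly against both stops at once: do not let go. Do not knock the tip box, the bottle or the beaker out of place.

Things in the scene. Friction and masses are not known exactly. Their poses are not given: they have to be found in the camera images.
- block_center (a point): Centre of the loose tube block, half-way up (40 mm above its underside). Aluminium, 60 mm (its x) by 96 mm (its y, the long way) by 40 mm high, 0.35 to 0.65 kg, with a grey plastic upright handle fin on the middle of its top: 16 mm thick (x), 56 mm long (y), reaching from this point's height to 40 mm above it. z is up. Half a turn makes no difference.
- block: The same loose tube block; origin at the centre of its underside, axes as for block_center. Four white tube caps stand 10 mm above its aluminium near the corners, 38 mm from the middle along y and 19 mm along x.
- station: The reader, fixed to the bench; origin at the centre of its underside. Aluminium stage plate 190 mm (x) by 280 mm (y), its top 8 mm above the bench. A white housing covers y from -140 to -60 mm and x from -85 to 85 mm, its top 55 mm above the bench. The rest of the plate is the stage, open towards -x and +y; two bars on it form a corner.
- seat (a point): Point on the stage plate's top under the middle of the block when it is home in the corner (block's long way along y). Axes as the reader's: x towards the long stop, y away from the short stop, z up. The long stop's face is at x = +30 mm, the short stop's at y = -48 mm from here. Seated, block_center is 40 mm above it.
- long_stop: Steel bar fixed on the stage at its +x side, 12 mm thick (x), 110 mm long (y), its top 18 mm above the plate; origin at the centre of its underside. It is rigid; the block's long side bears on its -x face.
- short_stop: Steel bar fixed on the stage beside the housing, 60 mm long (x), 12 mm thick (y), its top 18 mm above the plate; origin at the centre of its underside. It is rigid; the block's end bears on its +y face.
- ref_lever (a joint): Angle of the sprung lever: 0 at rest, 0.8 rad at its stop. A spring returns it; it takes about 2.5 N at the knob to start and 5.5 N at the stop. It turns about an upright axis, anticlockwise seen from above: its knob moves from the -x side of the pivot towards the reader's -y, away from the stage.
- lever_pivot (a point): Point on the lever's upright turning axis, level with lever_knob (89 mm above the bench) and 90 mm from it. Axes as the reader's.
- tip_box: Bystander: white and blue pipette tip box, 120 by 80 by 57 mm high; origin at the centre of its underside.
- bottle: Bystander: amber jar with white cap, 50 mm diameter, 90 mm high; origin at the centre of its underside.
- beaker: Bystander: translucent beaker, 84 mm across, 100 mm high; origin at the centre of its underside.
- lever_knob (a point): Middle of the free part of the lever's upright black knob, a round post of 16 mm diameter: the post's top is 20 mm above this point, the flat lever arm's top 20 mm below it, the housing's top 34 mm below it. Nothing stands beside the knob within 90 mm at this height.
There are look-alikes about, which are no part of the job. What is shaped like the block but black or green is not meant.

How it is judged (in metres and radians):
On the way, in this order (a step that is already met when the one before it is completed fails the run):
1. the lever is swung to its stop while the stage is empty (block more than 90 mm from its seat) (value of joint ref_lever above 0.72 rad and distance between block_center and seat above 0.09 m), for 0.1 s.
2. the lever has sprung back while the stage is still empty (value of joint ref_lever below 0.06 rad and distance between block_center and seat above 0.09 m), for 0.2 s.
At the end, for the whole second after the job is handed in: The block is pressed against the long stop and against the short stop with more than 2 N each, held so by the robot; it lies within 3 mm of its seat in x and y and 4 mm in height, square to the stops within 0.05 rad, level within 0.05 rad and still; the lever is back within 0.06 rad of rest (contact force between block and long_stop above 2 N and contact force between block and short_stop above 2 N and x of block_center in the frame of seat between -0.003 and 0.003 m and y of block_center in the frame of seat between -0.003 and 0.003 m and z of block_center in the frame of seat between 0.036 and 0.044 m and angle between the x axis of block_center and the x axis of seat, either way round below 0.05 rad and angle between block_center's own z axis and vertical below 0.05 rad and value of joint ref_lever below 0.06 rad and linear speed of block below 0.02 m/s); the arm keeps its last pose, push and grip.
It fails at once if the tip box is moved more than 30 mm or tipped over (distance of tip_box from where it was at the start of the episode above 0.03 m or angle between tip_box's own z axis and vertical above 0.5 rad).
It fails at once if the bottle is moved more than 30 mm or tipped over (distance of bottle from where it was at the start of the episode above 0.03 m or angle between bottle's own z axis and vertical above 0.5 rad).
It fails at once if the beaker is moved more than 30 mm or tipped over (distance of beaker from where it was at the start of the episode above 0.03 m or angle between beaker's own z axis and vertical above 0.5 rad).
It also fails if it takes over 72 s, if anything falls off the work surface, if the arm or the gripper's body presses on something with over 40 N, if the wrist force passes 120 N, or if a joint passes its speed limit or range.

## Working session

There is one attempt and no reset: what is moved stays moved. The work goes in short steps, Python scripts to look and compute and a tool call to move; the robot and the scene stay as the last step left them, time stands still between calls to the robot, and variables do not carry over. Pictures are saved under pics/ and viewed, at most 10 in all, crops included, and the job is handed in when it is done.

Besides the shell and the picture viewer there is one more tool, called after ">>>" as name(argument=value, ...) on one line, values as JSON. servo_tool: Moves the arm, as the interface text tells. Its arguments: {"type":"object","properties":{"increments":{"type":"array"},"squeeze":{"type":"number"}},"required":["increments"]}

```bash
mkdir -p pics; cat > h.py <<'E'
import numpy as np, cv2
from bench import bot
def snap(n,f):
    p=bot.camera_params(n); im=np.array(bot.snapshot(n)); cv2.imwrite('pics/'+f+'.png',im[:,:,::-1]); return im,p
def ray(p,u,v,z):
    R=np.array(p['orientation']); o=np.array(p['xyz'])
    d=R@np.array([(u-p['cx'])/p['fx'],(v-p['cy'])/p['fy'],1]); return o+d*(z-o[2])/d[2]
def proj(p,X):
    c=np.array(p['orientation']).T@(np.array(X)-np.array(p['xyz'])); return [p['fx']*c[0]/c[2]+p['cx'],p['fy']*c[1]/c[2]+p['cy']]
E
python3 - <<'E'
from h import *
a,p=snap('top','top0'); b,q=snap('side','side0')
print(p,q); cv2.imwrite('pics/both.png',cv2.resize(np.vstack([a,b])[:,:,::-1],None,fx=.78,fy=.78))
E
```

```text
{'fx': 369.7200277363291, 'fy': 369.7200277363291, 'cx': 263.73511921367754, 'cy': 196.68096380227112, 'xyz': array([ 379.23953781,    4.25758716, 1021.32082771]), 'orientation': array([[ 0.00357968, -0.98919293,  0.146576  ],
       [-0.99979615, -0.00645291, -0.01913154],
       [ 0.01987062, -0.14647764, -0.98901439]])} {'fx': 370.33990408792454, 'fy': 370.33990408792454, 'cx': 258.75094122688495, 'cy': 192.93271670211496, 'xyz': array([ 506.1917034 , -670.84284922,  801.76918071]), 'orientation': array([[ 0.99943037, -0.02316622,  0.02454112],
       [-0.03370436, -0.72220976,  0.69085242],
       [ 0.0017194 , -0.69128603, -0.72257917]])}
```

View pics/top0.png

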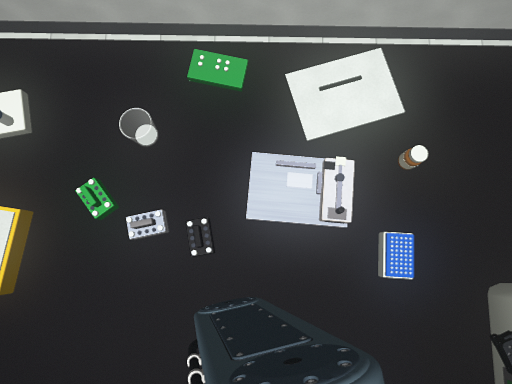

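View pics/side0.png

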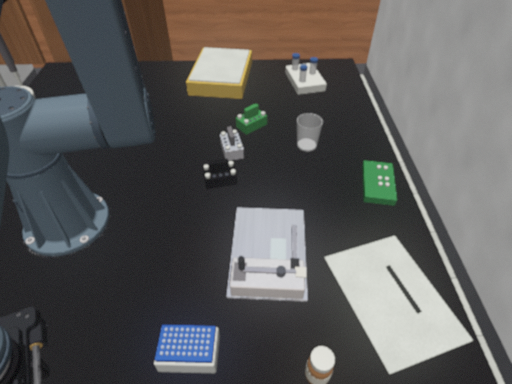

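Top view: three block-shaped candidates are green at (95,198), bare aluminium at (147,224) and black at (200,237); the green slab at (217,68) is flat. The aluminium one with a grey fin fits the description. The reader spans about (247–355, 152–227), with its housing on the right, the long stop at the top and the knob at the lower end of the lever (340,210).

```bash
python3 - <<'E'
import cv2,numpy as np
a=cv2.imread('pics/top0.png')
A=cv2.resize(a[180:260,70:220],None,fx=5,fy=5,interpolation=2)[:, :750]
B=cv2.resize(a[145:235,240:365],None,fx=4,fy=4,interpolation=2)
o=np.zeros((600,800,3),np.uint8);A=cv2.resize(A,(450,240));o[:240,:450]=A;o[240:600,:500]=B
cv2.imwrite('pics/c1.png',o)
E
```

```text
(no output)
```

View pics/c1.png

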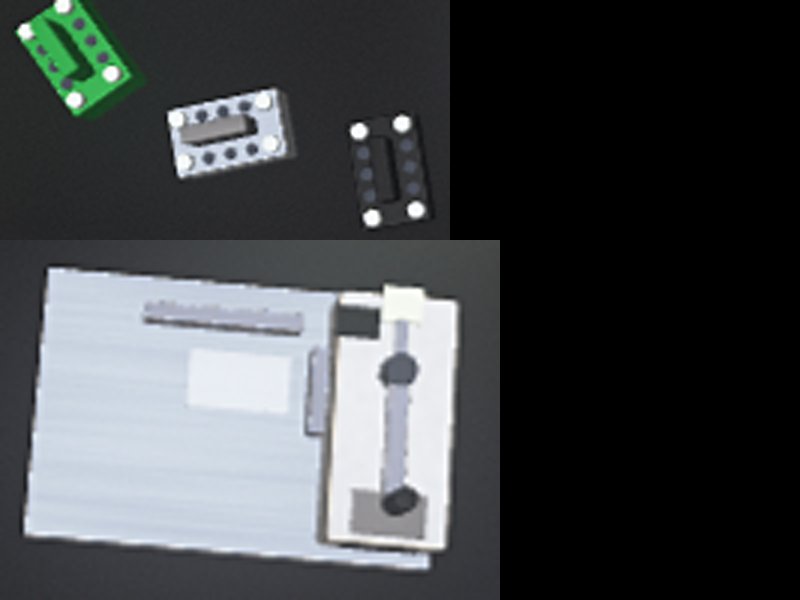

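The crop confirms it: the middle one is bare aluminium with a grey fin, caps and dark tube holes. The lever shows the pivot disc at about (340,178) and the knob top at about (340,210).

```bash
python3 - <<'E'
from h import *
p=bot.camera_params('top');f=lambda u,v,z:ray(p,u,v,z)[:2]
c=[f(70+u/3,180+v/3,49) for u,v in [(176,119),(263,100),(184,162),(271,144)]]
C=np.mean(c,0); d=c[0]-c[1]+c[2]-c[3]; print('block',C,'yaw(y axis)',np.arctan2(d[1],d[0]),np.linalg.norm(d)/2,np.linalg.norm(c[0]-c[2]))
P=[f(240+u/4,145+(v-240)/4,8) for u,v in [(48,267),(23,535),(428,568)]]
print('plate TL,BL,BR',P,np.linalg.norm(P[0]-P[1]),np.linalg.norm(P[1]-P[2]))
y=P[1]-P[2];print('ydir angle',np.arctan2(y[1],y[0]),'x',np.arctan2(*(P[0]-P[1])[::-1]))
ctr=(P[0]+P[2])/2;print('ctr',ctr)
print('knob',f(340.2,210,109),'pivot',f(339.8,177.7,75))
# bars tops z=26
for n,l in dict(longL=(145,300),longR=(302,317),lb=(145,322),shT=(318,348),shB=(315,434)).items(): print(n,f(240+l[0]/4,145+(l[1]-240)/4,26))
for n,(u,v,z) in dict(tip=(397,255,57),bottle=(419,153,90),beaker=(136,122,100)).items(): print(n,f(u,v,z))
s=bot.camera_params('side');print('knob side',ray(s,240,262,109)[:2])
print(bot.read_state()['orientation'],bot.read_state()['opening'])
E
```

```text
block [449.85232796 296.84611725] yaw(y axis) 1.788695793397685 76.32243425930916 38.3758115093794
plate TL,BL,BR [array([657.29686378,  18.21566136]), array([467.87199173,  33.80175941]), array([ 446.617615  , -244.68766962])] 190.06501151973433 279.29932082480536
ydir angle 1.4946237657822736 x -0.0820962235122808
ctr [ 551.95723939 -113.23600413]
knob [ 482.13875959 -204.10055424] pivot [ 571.03567372 -213.09732375]
longL [629.48580862 -49.23251804]
longR [ 618.35661748 -157.86361125]
lb [613.92026411 -49.21099022]
shT [ 596.5561287  -168.55554153]
shB [ 536.5218688  -165.38316356]
tip [ 371.40239998 -360.87960165]
bottle [ 635.37545296 -419.40208064]
beaker [708.32587936 316.60438077]
knob side [ 481.47575242 -217.0154398 ]
[[ 9.20756830e-01  3.90136860e-01 -2.99682965e-04]
 [ 3.90136852e-01 -9.20755661e-01  1.49977018e-03]
 [ 3.09180842e-04 -1.49784100e-03 -9.99998830e-01]] 88.22094984670292
```

>>> servo_tool(increments=[[[0,2.3,3.8,-0.4,0],[0,2.3,3.8,-0.4,0],[0,2.3,3.8,-0.4,0],[0,2.3,3.8,-0.4,0],[0,2.3,3.8,-0.4,0],[0,2.3,3.8,-0.4,0],[0,2.3,3.8,-0.4,0],[0,2.3,3.8,-0.4,0],[0,2.3,3.8,-0.4,0],[0,2.3,3.8,-0.4,0],[0,0,0,0,0],[0,0,0,0,0]]])

```text
clock: 1.3
tool_pos: [454.3, -148.5, 198.3]
orientation: [[0.92, 0.393, -0.001], [0.393, -0.92, 0.0], [-0.001, -0.001, -1.0]]
contact_force: [0.5, -0.2, -0.7]
opening: 0.5
finger_force: 0.0
```

```bash
python3 - <<'E'
from h import *
a,p=snap('wrist','w1');print(p)
print(proj(p,[482,-205,109]),proj(p,[571,-213,75]))
E
```

```text
{'fx': 314.72440360384536, 'fy': 314.72440360384536, 'cx': 256.89342682896125, 'cy': 189.04249966663951, 'xyz': array([ 524.56226466, -118.8164882 ,  344.5677005 ]), 'orientation': array([[ 3.91385307e-01, -8.78978897e-01, -2.72421806e-01],
       [-9.20226479e-01, -3.74123984e-01, -1.14954219e-01],
       [-8.77198623e-04,  2.95681151e-01, -9.55286286e-01]])}
[np.float64(337.1352573283564), np.float64(189.0446983795732)] [np.float64(386.236406292849), np.float64(84.06369917978498)]
```

View pics/w1.png

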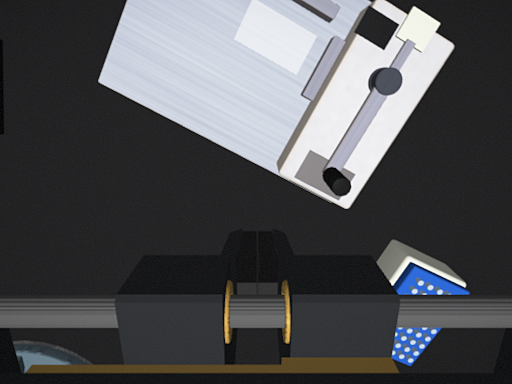

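The wrist view shows the knob top at (341,187) and the pivot at (387,81), both within 4 px of prediction, and the stage is empty. Descending beside the knob.

>>> servo_tool(increments=[[[0,0.5,-0.4,-4,0],[0,0.5,-0.4,-4,0],[0,0,-0.4,-3.8,0],[0,0,0,0,0],[0,0.2,-0.6,0,0],[0,0.2,-0.6,0,0],[0,0.3,-1,0,0],[0,0.4,-1,0,0],[0,0.3,-1,0,0],[0,0.3,-1,0,0],[0,0,0,0,0],[0,0,0,0,0]]])

```text
clock: 2.55
tool_pos: [481.1, -213.5, 81.1]
orientation: [[0.921, 0.39, -0.001], [0.39, -0.921, 0.001], [-0.0, -0.001, -1.0]]
contact_force: [-3.9, 3.3, 2.3]
opening: 0.5
finger_force: 2.2
```

>>> servo_tool(increments=[[[0,0.4,-1,0,0],[0,0.5,-1,0,0],[0,0.4,-1,0,0],[0,0.3,-0.5,0,0],[0,0,0,0,0],[0,0,0,0,0]]])

```text
clock: 3.15
tool_pos: [497.3, -247.4, 80.6]
orientation: [[0.921, 0.391, -0.0], [0.391, -0.921, 0.001], [0.0, -0.001, -1.0]]
contact_force: [-1.8, 4.7, -0.1]
opening: 0.3
finger_force: 2.7
```

```bash
python3 - <<'E'
from h import *
a,p=snap('wrist','w2');cv2.imwrite('pics/w2c.png',cv2.resize(a[0:260,200:512,::-1],None,fx=2,fy=2))
E
```

```text
(no output)
```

View pics/w2c.png

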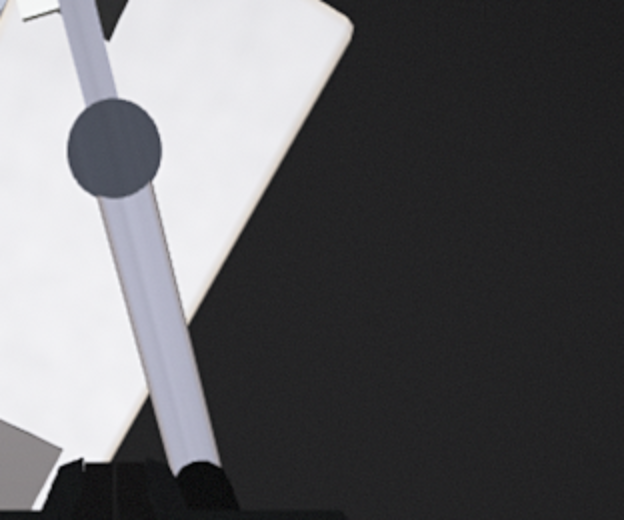

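The lever is swung well round with the fingers behind the knob (crop (205,480)). The force is about 5 N, so I'll press until it rises at the stop.

>>> servo_tool(increments=[[[0,0.2,-0.3,0,0],[0,0.1,-0.3,0,0],[0,0,0,0,0]]])

```text
clock: 3.5
tool_pos: [500.0, -251.6, 80.5]
orientation: [[0.92, 0.391, -0.002], [0.391, -0.92, 0.005], [0.0, -0.005, -1.0]]
contact_force: [-1.7, 11.8, 4.1]
opening: 0.2
finger_force: 6.1
```

>>> servo_tool(increments=[[[0,0.2,-0.3,0,0],[0,0.1,-0.3,0,0],[0,0,0,0,0]]])

```text
clock: 3.8
tool_pos: [500.5, -252.6, 80.1]
orientation: [[0.92, 0.392, -0.008], [0.392, -0.92, 0.014], [-0.002, -0.016, -1.0]]
contact_force: [-12.4, 30.5, 19.7]
opening: 0.6
finger_force: 17.4
```

At the stop (force rises with no further travel). Now let the lever follow back and retract.

>>> servo_tool(increments=[[[0,-0.4,1,0,0],[0,-0.4,1,0,0],[0,-0.5,1,0,0],[0,-0.4,1,0,0],[0,-0.4,1,0,0],[0,-0.4,1,0,0],[0,-0.4,1,0,0],[0,-0.3,1,0,0],[0,-0.3,1.2,0,0],[0,-0.3,1.2,0,0],[0,0,0,3,0],[0,0,0,4,0]]])

```text
clock: 5.0
tool_pos: [463.6, -154.7, 149.5]
orientation: [[0.921, 0.391, -0.004], [0.391, -0.921, 0.003], [-0.003, -0.004, -1.0]]
contact_force: [0.6, -0.9, 0.0]
opening: 0.4
finger_force: 0.0
```

>>> servo_tool(increments=[[[70,0,0,5,0],[70,0,3,2,0.1],[70,0,4.5,0,0.14],[70,0,4.5,0,0.14],[70,0,4.5,0,0.14],[70,0,4.5,0,0.14],[70,0,4.5,0,0.14],[70,0,4.5,0,0.14],[70,0,4.5,0,0.14],[70,0,4,0,0.14],[70,0,2,0,0.14],[70,0,0,0,0]]])

```text
clock: 6.2
tool_pos: [464.5, 251.1, 220.6]
orientation: [[-0.195, 0.981, 0.0], [0.981, 0.195, 0.0], [0.0, 0.0, -1.0]]
contact_force: [0.6, 0.0, -0.2]
opening: 61.9
finger_force: 0.0
```

```bash
python3 - <<'E'
from h import *
a,p=snap('wrist','w3');b,q=snap('top','top3')
A=cv2.resize(a,(400,300));B=cv2.resize(b[140:240,240:373],(400,300))
cv2.imwrite('pics/w3c.png',np.hstack([A,B])[:,:,::-1])
E
```

```text
(no output)
```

View pics/w3c.png

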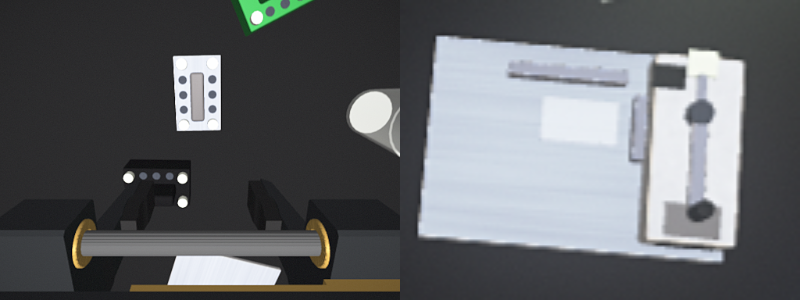

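The lever is back at rest (knob at right-hand crop (700,210), as before), and the block is seen from close by at (198,93) in the left half. Measuring the fin and caps.

```bash
python3 - <<'E'
from h import *
p=bot.camera_params('wrist');a=cv2.imread('pics/w3.png')
g=cv2.cvtColor(a,6); m=(g>247).astype(np.uint8); m[:, :205]=0;m[:,300:]=0;m[:60]=0;m[180:]=0
n,l,s,c=cv2.connectedComponentsWithStats(m); pts=[c[i] for i in range(1,n) if s[i,4]>20];print(pts)
# aluminium outline, top z=40
m=(g>120).astype(np.uint8); m[:, :205]=0;m[:,300:]=0;m[:60]=0;m[180:]=0
m=cv2.morphologyEx(m,cv2.MORPH_OPEN,np.ones((3,3)));cs=max(cv2.findContours(m,0,2)[0],key=cv2.contourArea)
r=cv2.boxPoints(cv2.minAreaRect(cs));print(r.tolist());w=np.array([ray(p,u,v,40)[:2] for u,v in r]);print(w,w.mean(0),[np.linalg.norm(w[i]-w[i-1]) for i in range(4)])
for u,v in [(181,64),(210,63),(183,124),(212,124)]: print(ray(p,u*1.28,v*1.28,50)[:2])
print('fin',ray(p,197*1.28,97*1.28,80)[:2], bot.read_state()['tool_pos'])
E
```

```text
[array([275.81092437, 142.6302521 ]), array([231.43292683,  81.32926829]), array([271.58479532,  80.42690058]), array([262., 110.]), array([241.61538462, 121.33333333]), array([234.80434783, 160.16666667])]
[[220.99996948242188, 69.99999237060547], [281.9999694824219, 69.99999237060547], [281.9999694824219, 166.99996948242188], [220.99996948242188, 166.99996948242188]]
[[412.35172281 336.90429697]
 [470.67053629 347.92731582]
 [490.86551402 253.3512124 ]
 [427.1141547  241.29303852]] [450.25048196 294.86896593] [np.float64(96.74420983905185), np.float64(59.35141911541998), np.float64(96.70820266855958), np.float64(64.88170291144245)]
[425.15077291 327.85488675]
[459.69026092 335.55837797]
[439.81613386 254.9057124 ]
[477.12634232 261.96225524]
fin [451.42942549 295.45250557] [464.91653713 248.63814624 220.51580305]
```

>>> servo_tool(increments=[[[50,-0.7,2.4,-3,0.02],[50,-0.7,2.3,-3,0],[50,0,0,0,0],[50,0,0,-3.5,0],[50,0,0,-4,0],[50,0,0,-3.9,0],[50,0,0,0,0],[50,0,0,0,0],[0,0,0,0,0],[0,0,0,0,0],[0,0,0,0,0],[0,0,0,0,0]]], squeeze=40)

```text
clock: 7.5
tool_pos: [451.7, 295.8, 47.8]
orientation: [[-0.209, 0.978, 0.001], [0.978, 0.209, 0.0], [0.0, 0.001, -1.0]]
contact_force: [-2.0, -0.8, 4.0]
opening: 16.0
finger_force: 40.0
```

>>> servo_tool(increments=[[[0,0,0,0,0],[0,0,0,0,0]]])

```text
clock: 7.7
tool_pos: [451.7, 295.8, 47.8]
orientation: [[-0.209, 0.978, 0.001], [0.978, 0.209, 0.0], [-0.0, 0.001, -1.0]]
contact_force: [-2.4, -1.8, 8.4]
opening: 15.2
finger_force: 40.0
```

Gripped at 16 mm, the fin thickness. Now measuring the stops from the saved wrist view w1.

```bash
python3 - <<'E'
from h import *
a=cv2.imread('pics/w1.png');cv2.imwrite('pics/w1c.png',cv2.resize(a[0:130,220:420],None,fx=4,fy=4,interpolation=2))
E
```

```text
(no output)
```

View pics/w1c.png

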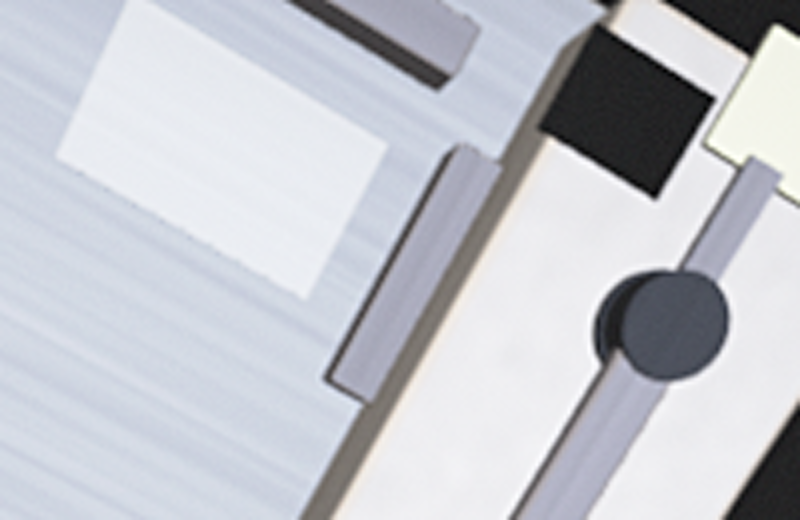

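>>> servo_tool(increments=[[[0,0,0,2,0],[0,0,0,4,0],[0,0,0,4,0],[0,0,0,0,0]]])

```text
clock: 8.1
tool_pos: [454.4, 297.0, 151.8]
orientation: [[-0.209, 0.978, 0.009], [0.978, 0.209, 0.003], [0.001, 0.009, -1.0]]
contact_force: [1.7, 0.4, -6.4]
opening: 15.5
finger_force: 40.0
```

Enlarged crop of w1: the short stop's face top edge runs (460,147)–(335,372), and the long stop's face top edge runs (322,0)–(450,72) with its foot at (437,88).

```bash
python3 - <<'E'
from h import *
p=dict(fx=314.724,fy=314.724,cx=256.893,cy=189.042,xyz=[524.562,-118.816,344.568],orientation=[[.391385,-.878979,-.272422],[-.920226,-.374124,-.114954],[-.000877,.295681,-.955286]])
f=lambda u,v,z:ray(p,220+u/4,v/4,z)[:2]
s1,s2,l1,l2,b1,b2=f(460,147,26),f(335,372,26),f(322,0,26),f(450,72,26),f(288,0,8),f(437,88,8)
print(s1,s2,l1,l2,b1,b2)
d=s1-s2;print('short len',np.linalg.norm(d),'ang',np.arctan2(d[1],d[0])); d=l1-l2;print(np.arctan2(-d[0],d[1]))
for th in (-.079,-.09):
    x=np.array([np.cos(th),np.sin(th)]);y=np.array([-x[1],x[0]])
    X=np.mean([l1@x,l2@x,b1@x,b2@x])-30;Y=np.mean([s1@y,s2@y])+48
    print(th,[l1@x,l2@x,b1@x,b2@x],[s1@y,s2@y],'seat',X*x+Y*y,'approach',(X-10)*x+(Y+12)*y,x,y)
st=bot.read_state();o=np.array(st['orientation']);print(np.arctan2(o[1,1],o[0,1]),st['tool_pos'])
E
```

```text
[ 597.06898547 -165.87912627] [ 541.03808065 -160.79560637] [ 611.66096946 -123.80280498] [ 609.98345697 -156.68903816] [ 613.44415147 -116.70171083] [ 610.51284599 -157.52801115]
short len 56.26103865196201 ang -0.09047935667724802
-0.05096539346309545
-0.079 [np.float64(619.5235253758541), np.float64(620.4465557349481), np.float64(620.7407427570968), np.float64(621.0405036067003)] [np.float64(-118.24236750096279), np.float64(-117.59654115549144)] seat [ 583.07843547 -116.29746983] approach [ 574.05663847 -103.54571783] [ 0.99688112 -0.07891785] [0.07891785 0.99688112]
-0.09 [np.float64(620.3126307103822), np.float64(621.5976744829867), np.float64(621.4503596646601), np.float64(622.2003266039144)] [np.float64(-111.5440749756721), np.float64(-111.51710587215823)] seat [ 583.28669634 -116.42676265] approach [ 574.4057116  -103.57654436] [ 0.99595273 -0.08987855] [0.08987855 0.99595273]
0.21034117179536546 [454.41718273 296.97642684 151.75762048]
```

>>> servo_tool(increments=[[[0,1.3,-4.4,0,-0.03],[0,1.3,-4.4,0,-0.03],[0,1.3,-4.4,0,-0.03],[0,1.4,-4.4,0,-0.03],[0,1.4,-4.4,0,-0.03],[0,1.4,-4.4,0,-0.03],[0,1.4,-4.4,0,-0.03],[0,1.3,-4.4,0,-0.03],[0,1.3,-4.4,0,-0.05],[0,0,0,0,0],[0,0,0,0,0],[0,0,0,0,0]]])

```text
clock: 9.3
tool_pos: [570.8, -99.2, 144.6]
orientation: [[0.079, 0.997, -0.004], [0.997, -0.079, 0.002], [0.002, -0.004, -1.0]]
contact_force: [-0.1, 0.7, -6.1]
opening: 15.7
finger_force: 40.0
```

```bash
python3 - <<'E'
from h import *
a,p=snap('wrist','w4');st=bot.read_state();o=np.array(st['orientation']);print(np.arctan2(o[1,1],o[0,1]),st['tool_pos'],st['contact_force'])
E
```

```text
-0.07864627550004631 [571.10854576 -98.87405931 145.0800506 ] [ 0.54149433  0.07873563 -5.50346166]
```

View pics/w4.png

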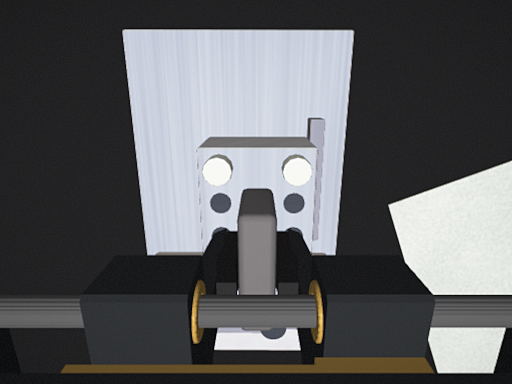

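The wrist view shows the block held square over the stage, left of the long stop (308–318, 118–240), with clearance to both stops. Lowering.

>>> servo_tool(increments=[[[0,0,0,-3,0],[0,0,0,-3,0],[0,0,0,-2,0],[0,0,0,-0.5,0],[0,0,0,0,0],[0,0,0,0,0],[0,0,0,-0.2,0],[0,0,0,-0.2,0],[0,0,0,0,0],[0,0,0,0,0]]])

```text
clock: 10.35
tool_pos: [572.4, -100.5, 57.9]
orientation: [[0.08, 0.997, 0.0], [0.997, -0.08, -0.0], [-0.0, 0.0, -1.0]]
contact_force: [0.6, -0.0, -6.5]
opening: 15.7
finger_force: 40.0
```

>>> servo_tool(increments=[[[0,0,0,-0.1,0],[0,0,0,-0.1,0],[0,0,0,0,0],[0,0,0,-0.1,0],[0,0,0,0,0],[0,0,0,0,0]]])

```text
clock: 10.95
tool_pos: [572.6, -100.5, 56.0]
orientation: [[0.08, 0.997, 0.0], [0.997, -0.08, -0.0], [-0.0, 0.0, -1.0]]
contact_force: [-4.0, 2.5, 5.5]
opening: 15.6
finger_force: 40.0
```

>>> servo_tool(increments=[[[0,0.2,-0.3,0,0],[0,0.2,-0.4,0,0],[0,0.2,-0.4,0,0],[0,0,0,0,0],[0,0,0,0,0]]])

```text
clock: 11.45
tool_pos: [579.4, -111.6, 56.0]
orientation: [[0.08, 0.997, 0.002], [0.997, -0.08, -0.001], [-0.0, 0.002, -1.0]]
contact_force: [-0.6, 1.7, 6.0]
opening: 15.9
finger_force: 40.0
```

>>> servo_tool(increments=[[[0,0,-0.2,0,0],[0,0,-0.2,0,0],[0,0,0,0,0],[0,0,0,0,0]]])

```text
clock: 11.85
tool_pos: [579.5, -115.1, 56.0]
orientation: [[0.08, 0.997, 0.003], [0.997, -0.08, 0.0], [0.0, 0.002, -1.0]]
contact_force: [0.3, 4.8, 5.8]
opening: 15.8
finger_force: 40.0
```

>>> servo_tool(increments=[[[0,0.2,0,0,0],[0,0.2,0,0,0],[0,0,0,0,0],[0,0,0,0,0]]])

```text
clock: 12.25
tool_pos: [581.9, -115.5, 56.0]
orientation: [[0.079, 0.997, -0.001], [0.997, -0.079, -0.0], [-0.0, -0.001, -1.0]]
contact_force: [-7.7, 2.3, 11.6]
opening: 15.7
finger_force: 40.0
```

>>> servo_tool(increments=[[[0,0,-0.1,0,0],[0,0,-0.1,0,0],[0,0,0,0,0],[0,0,0,0,0]]])

```text
clock: 12.65
tool_pos: [582.6, -116.5, 56.0]
orientation: [[0.08, 0.997, 0.0], [0.997, -0.08, 0.001], [0.001, 0.0, -1.0]]
contact_force: [-3.6, 6.6, 10.3]
opening: 15.7
finger_force: 40.0
```

>>> servo_tool(increments=[[[0,0,-0.1,0,0],[0,0,-0.1,0,0],[0,0,0,0,0],[0,0,0,0,0]]])

```text
clock: 13.05
tool_pos: [582.8, -117.3, 56.0]
orientation: [[0.079, 0.997, 0.001], [0.997, -0.079, 0.003], [0.003, 0.0, -1.0]]
contact_force: [-1.4, 10.6, 11.1]
opening: 15.9
finger_force: 40.0
```

>>> servo_tool(increments=[[[0,0.1,0,0,0],[0,0,0,0,0],[0,0,0,0,0],[0,0,0,0,0]]])

```text
clock: 13.45
tool_pos: [582.8, -117.3, 56.0]
orientation: [[0.079, 0.997, -0.002], [0.997, -0.079, 0.003], [0.003, -0.002, -1.0]]
contact_force: [-6.6, 10.3, 14.4]
opening: 15.4
finger_force: 40.0
```

>>> servo_tool(increments=[[[0,0.1,0,0,0],[0,0.1,0,0,0],[0,0,0,0,0],[0,0,0,0,0]]])

```text
clock: 13.85
tool_pos: [582.9, -117.2, 56.0]
orientation: [[0.079, 0.997, -0.006], [0.997, -0.079, 0.003], [0.003, -0.006, -1.0]]
contact_force: [-15.7, 9.5, 21.9]
opening: 15.5
finger_force: 40.0
```

>>> servo_tool(increments=[[[0,0,-0.1,0,0],[0,0,0,0.1,0],[0,0,0,0,0],[0,0,0,0,0]]])

```text
clock: 14.25
tool_pos: [582.8, -117.3, 56.0]
orientation: [[0.079, 0.997, -0.006], [0.997, -0.079, 0.005], [0.004, -0.006, -1.0]]
contact_force: [-12.2, 13.4, 14.7]
opening: 15.9
finger_force: 40.0
```

Both axes are stalled against rigid stops. Add a little margin on each and check by camera.

>>> servo_tool(increments=[[[0,0.1,-0.1,0.1,0],[0,0,0,0,0],[0,0,0,0,0],[0,0,0,0,0],[0,0,0,0,0]]])

```text
clock: 14.75
tool_pos: [582.9, -117.3, 56.1]
orientation: [[0.079, 0.997, -0.008], [0.997, -0.079, 0.006], [0.006, -0.009, -1.0]]
contact_force: [-12.8, 14.8, 12.1]
opening: 15.4
finger_force: 40.0
```

```bash
python3 - <<'E'
from h import *
b,q=snap('side','side5');c,_=snap('wrist','w5')
cv2.imwrite('pics/e.png',np.hstack([cv2.resize(b[190:310,210:330],(400,400)),cv2.resize(c[40:340,110:410],(400,400))])[:,:,::-1])
E
```

```text
(no output)
```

View pics/e.png

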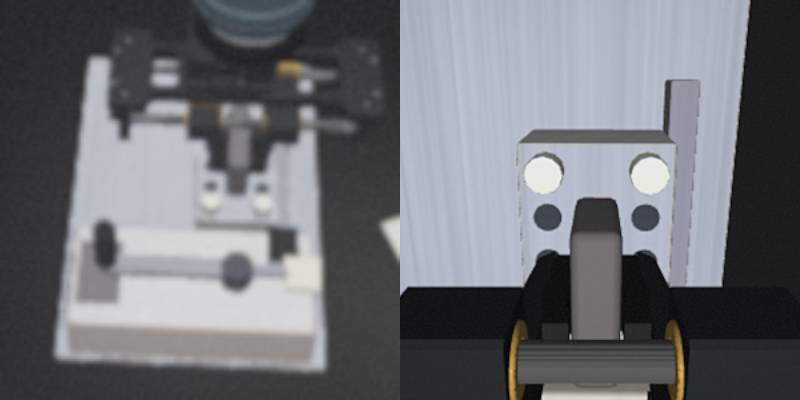

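The final views show the block's side flush along the long stop (right half, x≈672), its end at the short stop (left half, (235,222)), and the lever at rest. Handing in.

```bash
python3 -c "
from bench import bot
print(bot.read_state()['contact_force'],bot.finish_job())"
```

```text
the job is handed in; nothing more can be done
[-12.9695445   14.8191457   12.55133832] None
```

The lever was swung to its stop and sprang back over the empty stage. I handed the job in at about 15 s with the block held against both stops, the tool reading about 13 N towards the long stop and 15 N towards the short one; no verdict was returned.

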